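# Load the vial tote into the shaker until its gravity gate drops behind it

### The job

Load the teal vial tote into the shaker: take it by its black grip, set its nose on the shaker's table in the flared mouth and slide it in so that its own top edge lifts the hinged gate, then push it gently against the sprung backrest just until the gate drops behind it. Let it come back to rest against the closed gate and let go. Do not lift the gate with the gripper, do not ram the tote into the gate or the end stop, and leave the roll of tape and the blue-capped bottle where they are.

Things in the scene. Friction and masses are not known exactly. Their poses are not given: they have to be found in the camera images.
- shaker: Bench shaker, fixed: white housing 220 x 160 x 46 mm, control panel on its +y side, under an aluminium table 225 x 120 mm (x -120 to +105) whose upper face is 60 mm above the bench. Origin: centre of the underside; x = the way the tote is pushed in, z up. Switched off, its table stops and is held anywhere up to 15 mm either way along x from mid-stroke; where is not measured, only seen or felt.
- bay_mouth (a point): Middle of the bay on the table's face below the gate's hinge (x = -70, z = 60 mm in the shaker's frame, true at mid-stroke). Two side guides 18 mm high, 68 mm apart, run from 10 mm beyond it inwards and flare to 100 mm apart 42 mm before it. Hinge 76 mm above it; grey cheek plates 44.5 to 49.5 mm either side, up to 85 mm high, from 6 mm before to 28 mm beyond it.
- bay_end (a point): Where the face of the sprung backrest plate stands, on the table's face at mid-stroke (x = +63, z = 60 mm in the shaker's frame). The plate (58 mm wide, 4 to 38 mm high) yields inwards at 3 N plus 0.4 N per mm, with 1 N more for each 10 mm/s of speed, and is solid after 9 mm; more than 15 N there spoils the drive.
- gate (a joint): Steel gate, red crossbar (6 mm rod, 42 mm from the hinge), shut by its weight. 0 = down, drooping inwards, rod's underside 54 mm above the table; rises inwards, to 0.75 rad; blocked outwards. Rides on the tote's walls near 0.3 rad; drops to 0 behind its rear wall once the tote presses the backrest in 6 mm (3 mm left). Released, the tote comes back about 4 mm onto the rod, with about 4 N.
- tote: Teal open-topped tote, about 0.18 kg with the four vials clipped fast in it (they stay below its rim): box 95 (x) x 65 (y) x 66 (z) mm, origin at the centre of the box's underside, x towards its leading end (goes in first), z up. From the middle of the rear wall (x = -47.5 mm) a tail 24 mm wide, 14 to 20 mm above the underside, runs back to the upright black grip.
- tote_grip (a point): Point to hold the tote by: in the upright black grip, 26 (x) x 14 (y) mm, 14 to 70 mm above the tote's underside; this point is at x = -127.5, y = 0, z = 48 mm in the tote's frame. Its axes are the tote's.
- tape_mid (a point): Roll of masking tape lying flat, 104 mm across, 25 mm high; its centre. To be left alone.
- bottle_p_mid (a point): Amber bottle with a blue cap, 27 mm across, 66 mm high, standing; point half-way up. To be left alone.
Things that resemble listed ones, but are neither listed nor needed, are in the scene too. There is more than one size of the tote; the one meant has the size given above.

How it is judged (in metres and radians):
On the way, in this order (a step that is already met when the one before it is completed fails the run):
1. the tote's own edge holds the gate up (value of joint gate above 0.2 rad and contact force between tote and gate above 0.05 N), for 0.2 s.
2. the gate has dropped behind the tote (value of joint gate below 0.06 rad and x of tote in the frame of shaker above -0.002 m and z of tote in the frame of shaker below 0.064 m), for 0.2 s.
At the end, for the whole second after the job is handed in: The tote stands flat (within 0.06 rad, on the table's face within 4 mm) and still in the shaker's bay, with the gate down (within 0.06 rad) behind its rear wall and the backrest's springs pressing it on the gate (over 1 N) (all of step 2 and contact force between tote and gate above 1 N and x of tote in the frame of shaker below 0.04 m and z of tote in the frame of shaker above 0.057 m and angle between tote's own z axis and vertical below 0.06 rad and linear speed of tote below 0.01 m/s); the robot touches nothing.
It fails at once if the tote forced against the backrest's end stop (over 15 N) (contact force between tote and backrest above 15 N).
It fails at once if the tote forced or yanked on the gate (over 25 N) (contact force between tote and gate above 25 N).
It fails at once if the gate lifted with the gripper (contact force between any of the fingers, the arm and gate above 0.5 N).
It fails at once if tape or bottle moved more than 30 mm (distance of any of tape_mid, bottle_p_mid from where it was at the start of the episode above 0.03 m).
It also fails if it takes over 64 s, if anything falls off the work surface, if the arm or the gripper's body presses on something with over 40 N, if the wrist force passes 120 N, or if a joint passes its speed limit or range.

### The arm

A 6-joint arm with a two-finger parallel gripper is mounted at the origin on a cart in front of the work surface, level with it; the furniture and walls round the work are solid. World frame = base frame: x ahead of the robot, y to its left, z up, the work surface at z = 0. Lengths are in mm, angles in rad, forces in N, time in s.
With the tool pointing down it reaches from about 350 to 725 mm from the base axis. Payload 4.3 kg.
Tool frame: the origin (TCP) lies midway between the tips of the shut fingers; the grasp point (between the pads) lies 19 mm behind it (robot.grip_depth is the distance from the TCP to the grasp point, in mm); z points along the fingers, y is the direction in which the jaws open and shut (so a half turn about z gives the same grasp; the last joint's range is limited). The gripper opens to 85 mm and grips with 20 to 120 N. Pads are 22 mm wide; open, the fingers measure 114 mm over their backs; the gripper's body (76 mm by 85 mm) begins 54 mm behind the grasp point. The pads swing forward as they close: fully open they stand 13 mm farther back than shut.
Start: joints at [-1.359, 0.377, 0.081, 1.274, 0, 1.46], TCP at [181.869, -545.518, 231.329] pointing down, gripper open.
Joint ranges: [-2.72, 2.72], [-0.84, 1.66], [-1.02, 1.22], [-1.77, 2.12], [-1.37, 1.28], [-3.14, 3.14]. Speed limits (rad/s): [2.57, 2.57, 3.14, 3.14, 3.14, 3.14].

### API

Orientations are given as a unit quaternion [w, x, y, z].
In Python, from rig import robot gives the robot as it stands. The module is installed in compiled form; this text tells all that it offers.
- The arm moves only by the tool step_arm, never from a script. Its arguments are lists of equal length, an entry for each row: "translation": the shift along the tool's x, y, z in m, a list of three; "twist": the turn, a rotation vector about the tool's x, y, z in degrees, a list of three; "fingers": the closure, from 0 (fully open) to 1 (shut). In form: {"translation": [[x, y, z], ...], "twist": [[ax, ay, az], ...], "fingers": [fingers, ...]}. A call has 1 to 8 rows; each row is the pose to reach, as a shift and turn from the pose commanded when the call began, along the tool's axes at that moment; what a row does not reach only later rows make up. A row lasts 1/8 s, in which the tool goes at most 62.5 mm and 10.7 degrees, less where a joint would pass 70% of its speed; a pose out of reach is approached as far as the arm can. A call with a gripper value outside its range is refused whole. The fingers move at their own pace and stop on an object; the grip force is fixed at half the most. Time passes only in rows, so rows that repeat a pose let the fingers close. It gives the time, the measured TCP pose, the force and the opening at its end, in the units of the state.
- robot.observe(): the state, without advancing time (a new reading comes with each control period).
- robot.camera(name): name is "scene" or "top" or "wrist"; returns the picture (400x640x3 uint8, red, green, blue); there is no depth.
- robot.calibration(name): a dict with "fx", "fy", "cx", "cy" (pixels), "k1" (the pictures are not rectified: a ray, as slopes to the right and down, at radius r is drawn at 1 + k1 r^2 times it, then the intrinsics apply), "eye" and "orientation" of the camera in the world. Camera axes: x right, y up, looking along -z (the intrinsics and any distortion apply to the point x, -y, -z); pixel columns grow to the right and rows downward; lengths in mm; the calibration is good to about 2 mm. A picture is of the moment at which its call begins: read the wrist's pose just before it. calibration takes no time and is no camera call; for the wrist camera it gives the pose at the moment of the call.
- robot.hand_in(): hands the job in, once; it reports no verdict.
The state is a dict: "time": time; "joint_positions": joint angles; "joint_vel": joint speeds; "tau": joint torques, N m; "ee_pos": TCP position; "tcp_rot": TCP orientation; "wrist_force": force on the tool from outside, world axes, zero at the start; "moment": the same for the moment, N m; "width": finger opening in mm.
Only numpy, scipy, OpenCV 4.12 (cv2) and the standard library are available. Lean on these libraries where they do the work, as an engineer would, in place of code of your own. Each camera call takes 0.05 s, during which the arm holds its last target. There are 200 camera calls.

## Working session

There is one attempt and no reset: what is moved stays moved. The work goes in short steps, Python scripts to look and compute and a tool call to move; the robot and the scene stay as the last step left them, time stands still between calls to the robot, and variables do not carry over. Pictures are saved under pics/ and viewed, about 8 in all and at most 12, crops included, and the job is handed in when it is done.

Besides the shell and the picture viewer there is one more tool, called after "Emit:" by a JSON object that holds its "op" and its "data", one argument or row to a line. step_arm: Moves the arm, as the interface text tells. Its arguments: {"type":"object","properties":{"translation":{"type":"array","items":{"type":"array","items":{"type":"number"}}},"twist":{"type":"array","items":{"type":"array","items":{"type":"number"}}},"fingers":{"type":"array","items":{"type":"number"}}},"required":["translation","twist","fingers"]}

```bash
mkdir -p pics; python3 - <<'E'
from rig import robot
import cv2
print(robot.observe(), robot.grip_depth)
for n in("scene","top"):
    cv2.imwrite(f"pics/{n}0.png",robot.camera(n)[:,:,::-1]); print(n,robot.calibration(n))
E
```

```text
{'time': 0.0, 'joint_positions': array([-1.35931083e+00,  3.78065701e-01,  7.95813789e-02,  1.27441691e+00,
       -3.24460812e-05,  1.46049990e+00]), 'joint_vel': array([ 0.00099091,  0.00055146, -0.00125961, -0.00120408,  0.00039037,
        0.00043014]), 'tau': array([-1.01766393e-04, -4.63603199e+01,  2.69875413e+01,  2.07506900e-02,
       -8.71742009e-05, -8.39047658e-06]), 'ee_pos': array([ 181.70103242, -544.81190813,  230.34215548]), 'tcp_rot': array([-1.05028363e-03,  9.87084396e-01,  1.60197652e-01, -6.94278163e-05]), 'wrist_force': array([-0.12049615, -0.64860702,  0.27643407]), 'moment': array([-0.01718792,  0.01527254,  0.06038789]), 'width': 85.27369719485526} 18.700000000000003
scene {'fx': 396.90880846501403, 'fy': 396.90880846501403, 'cx': 313.4580699539806, 'cy': 196.94055451708212, 'k1': -0.021593545319721207, 'eye': array([ 104.56619767, -472.92908253,  611.71671812]), 'orientation': array([ 0.83303671,  0.41108444, -0.16941257, -0.329179  ])}
top {'fx': 377.64395767996234, 'fy': 377.64395767996234, 'cx': 320.8999263499044, 'cy': 200.04682927559674, 'k1': 0.01632806417861367, 'eye': array([ 382.19365086,   16.68910348, 1081.62421702]), 'orientation': array([ 0.72956258,  0.07680977, -0.07172121, -0.67579196])}
```

View pics/scene0.png

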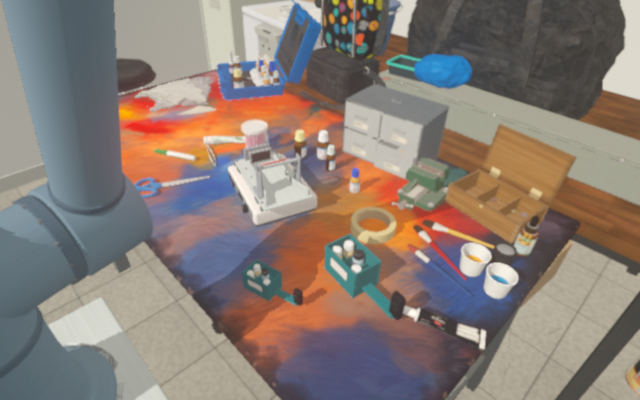

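View pics/top0.png

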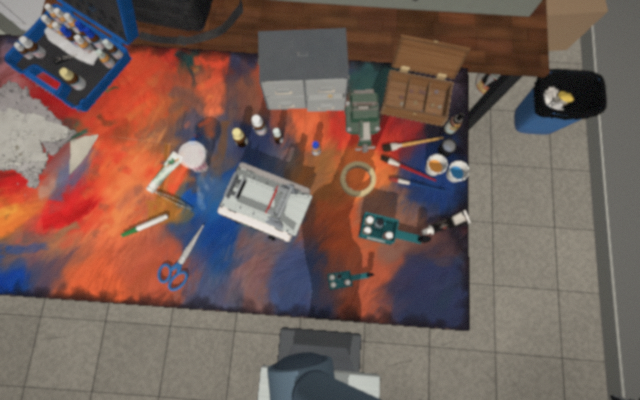

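The big tote (scene 352,262; top 380,229) has its grip to the lower right (top 425,238). The shaker is at top 265,202, with its red crossbar near 272,195. Tape is at (358,178), the blue-capped bottle at (316,148).

```bash
cat > h.py <<'E'
import numpy as np, cv2
from scipy.spatial.transform import Rotation as R
from rig import robot
def rot(q): return R.from_quat(np.roll(q,-1))
F=np.diag([1.,-1,-1])
def ray(c,uv):
    K=np.array([[c['fx'],0,c['cx']],[0,c['fy'],c['cy']],[0,0,1]])
    n=cv2.undistortPoints(np.array(uv,float).reshape(-1,1,2),K,np.array([c['k1'],0,0,0.]))[:,0]  # drawn = 1+k1 r^2
    d=np.c_[n,np.ones(len(n))]@F
    return np.array(c['eye']),rot(c['orientation']).apply(d)
def onz(c,uv,z):
    e,d=ray(c,uv); t=(np.broadcast_to(z,len(d))-e[2])/d[:,2]; return e+d*t[:,None]
def proj(c,P):
    p=rot(c['orientation']).inv().apply(np.atleast_2d(P)-c['eye'])@F
    n=p[:,:2]/p[:,2:]; n=n*(1+c['k1']*(n**2).sum(1))[:,None]
    return n*[c['fx'],c['fy']]+[c['cx'],c['cy']]
E
python3 - <<'E'
import cv2
a=cv2.imread("pics/top0.png"); cv2.imwrite("pics/t1.png",cv2.resize(a[150:250,210:450][:, :],None,fx=3.3,fy=3.3,interpolation=cv2.INTER_CUBIC))
b=cv2.imread("pics/scene0.png"); cv2.imwrite("pics/s1.png",cv2.resize(b[120:330,220:420],None,fx=2.8,fy=2.8,interpolation=cv2.INTER_CUBIC))
E
```

```text
(no output)
```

View pics/t1.png

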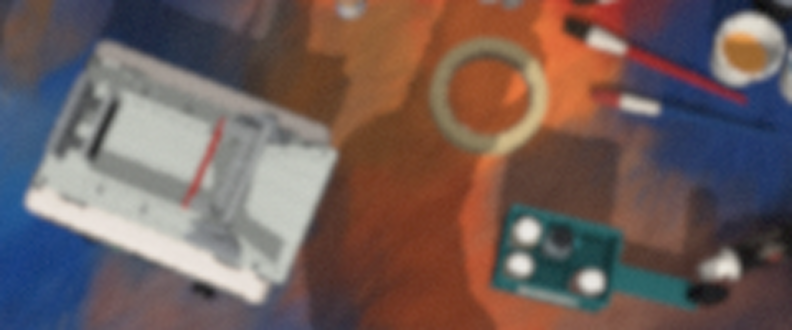

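View pics/s1.png

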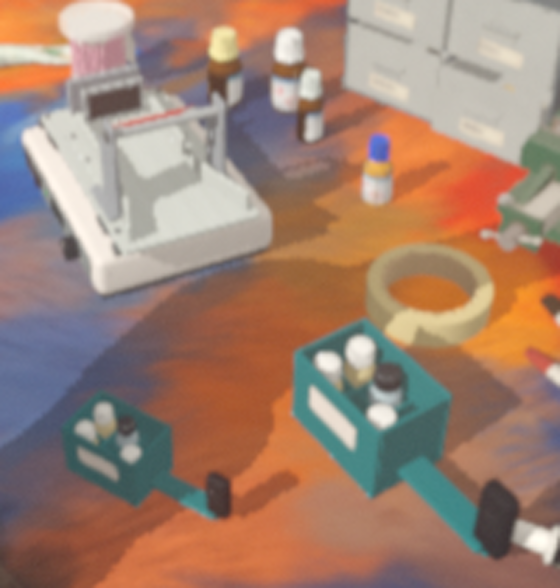

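```bash
cat > fit.py <<'E'
from h import *
from scipy.optimize import least_squares
T=robot.calibration("top");S=robot.calibration("scene")
tp=lambda a:np.array(a)/3.3+[210,150]-.35
sp=lambda a:np.array(a)/2.8+[220,120]-.35
def W(p,L):
    c,s=np.cos(p[2]),np.sin(p[2]); L=np.array(L,float)
    return np.c_[p[0]+c*L[:,0]-s*L[:,1],p[1]+s*L[:,0]+c*L[:,1],L[:,2]]
def fit(p0,obs):
    f=lambda p:np.concatenate([(proj(c,W(p,L))-uv).ravel() for c,L,uv in obs])
    r=least_squares(f,p0,loss="soft_l1"); print(r.x.round(3),f(r.x).reshape(-1,2).round(1).tolist()); return r.x
if __name__=="__main__":
    rim=[[47.5,32.5,66],[47.5,-32.5,66],[-47.5,-32.5,66],[-47.5,32.5,66]]
    g=[[-127.5,0,70]]
    print("tote");fit([250,-200,1.8],[(T,rim+g,tp([[493,290],[507,203],[622,228],[606,312],[706,291]])),
      (S,rim+g+[[-47.5,32.5,0]],sp([[293,355],[368,320],[450,392],[372,440],[497,487],[372,497]]))])
    print("tape",onz(T,tp([[489,97]]),25).round(),"bottle",onz(T,tp([[350,8]]),66).round())
    # shaker: mouth-end table corners, rod ends (35 half), housing corners
    rod=[[-32.5,35,117],[-32.5,-35,117]]
    tab=[[-120,-60,60],[-120,60,60]]
    print("shaker");fit([380,160,1.1],[(T,rod+tab,tp([[185,205],[220,122],[335,152],[270,288]])),(S,rod,sp([[118,125],[186,111]]))])
    print("tube",onz(T,tp([[720,262],[790,240]]),12).round())
E
python3 fit.py
```

```text
tote
[ 536.307 -130.789   20.265] [[0.5, -2.9], [1.2, 0.4], [0.6, 0.7], [0.9, -1.4], [2.6, -0.1], [-1.7, -2.4], [-2.6, -2.3], [-0.5, 0.1], [0.6, -2.4], [0.3, 0.5], [-1.9, 0.6]]
tape [[678. -69.  25.]] bottle [[736.  58.  66.]]
shaker
[592.05  192.525  45.207] [[-0.6, -0.9], [0.4, 0.4], [0.3, 0.9], [1.6, -0.9], [-4.1, -0.1], [0.1, -1.2]]
tube [[ 549. -277.   12.]
 [ 573. -337.   12.]]
```

```bash
cat >> h.py <<'E'
def pose_for(xy,z,yaw):  # tool x at yaw, pointing down
    return np.array([*xy,z]),R.from_euler('z',yaw)*R.from_euler('x',np.pi)
def go(xy,z,yaw):
    o=robot.observe();p,r=pose_for(xy,z,yaw);q=rot(o['tcp_rot'])
    print("tcp",o['ee_pos'].round(1),"yaw",round(np.arctan2(*q.apply([1,0,0])[1::-1]),4))
    print("trans",(q.inv().apply(p-o['ee_pos'])/1000).round(4),"twist",np.degrees((q.inv()*r).as_rotvec()).round(2))
E
python3 - <<'E'
from h import *
go([516,-250],260,1.415)
o=robot.observe();c=robot.calibration("wrist");q=rot(o['tcp_rot'])
print(q.inv().apply(c['eye']-o['ee_pos']),q.inv().apply(rot(c['orientation']).apply([0,0,-1])),q.inv().apply(rot(c['orientation']).apply([1,0,0])),c['fx'])
E
```

```text
tcp [ 181.7 -544.9  230.4] yaw 0.3218
trans [ 0.4104 -0.1741 -0.0292] twist [ -0.09  -0.07 -62.63]
[  73.63219888   -0.46441867 -144.30051878] [-2.92140440e-01  7.79490810e-04  9.56375113e-01] [ 9.33204177e-04  9.99999424e-01 -5.29984183e-04] 346.1839650698307
```

Emit:
{"op": "step_arm", "data": {
  "translation": [
    [0.41, -0.174, -0.03],
    [0.41, -0.174, -0.03],
    [0.41, -0.174, -0.03],
    [0.41, -0.174, -0.03],
    [0.41, -0.174, -0.03],
    [0.41, -0.174, -0.03],
    [0.41, -0.174, -0.03],
    [0.41, -0.174, -0.03]
  ],
  "twist": [
    [0, 0, -10],
    [0, 0, -20],
    [0, 0, -30],
    [0, 0, -40],
    [0, 0, -50],
    [0, 0, -60],
    [0, 0, -62.6],
    [0, 0, -62.6]
  ],
  "fingers": [0, 0, 0, 0, 0, 0, 0, 0]
}}

```text
time: 1.1
ee_pos: [518.0, -247.7, 260.9]
tcp_rot: [-0.0, 0.758, 0.652, 0.0]
wrist_force: [-0.8, -1.5, 0.3]
width: 85.7
```

Emit:
{"op": "step_arm", "data": {
  "translation": [
    [0, 0, 0],
    [0, 0, 0]
  ],
  "twist": [
    [0, 0, 0],
    [0, 0, 0]
  ],
  "fingers": [0, 0]
}}

```text
time: 1.35
ee_pos: [514.7, -251.7, 261.0]
tcp_rot: [-0.0, 0.761, 0.649, -0.0]
wrist_force: [-0.2, -0.7, -0.2]
width: 85.4
```

```bash
python3 - <<'E'
from h import *
import json
c=robot.calibration("wrist"); np.savez("pics/w1.npz",**c)
a=robot.camera("wrist")[:,:,::-1]; cv2.imwrite("pics/w1.png",a)
cv2.imwrite("pics/w1b.png",cv2.resize(a,None,fx=1.25,fy=1.25,interpolation=cv2.INTER_CUBIC))
go([516,-250],260,1.415); print(c)
E
```

```text
tcp [ 514.6 -251.9  261.1] yaw 1.412
trans [0.0021 0.0011 0.0011] twist [-0.05  0.01 -0.17]
{'fx': 346.1839650698307, 'fy': 346.1839650698307, 'cx': 313.8606151214329, 'cy': 195.58322235769484, 'k1': -0.052523914043111054, 'eye': array([ 525.80281715, -178.18014189,  405.26927806]), 'orientation': array([ 0.98597499, -0.1472125 ,  0.01244862, -0.0776327 ])}
```

View pics/w1b.png

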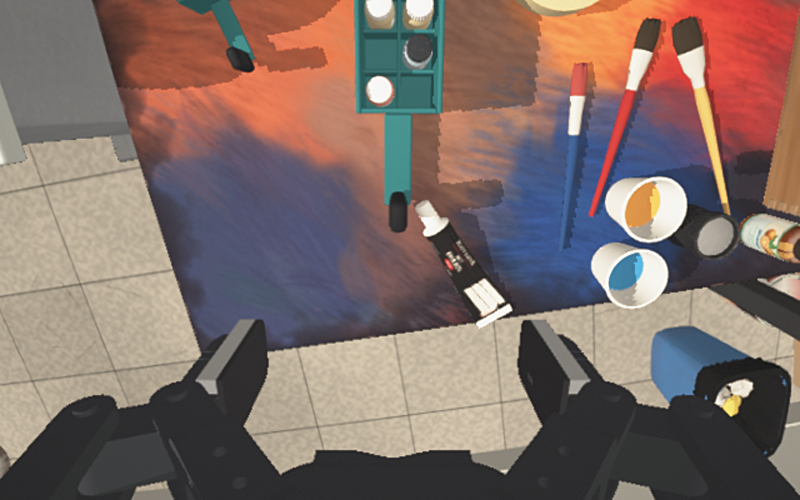

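```bash
python3 - <<'E'
from h import *
c=dict(np.load("pics/w1.npz"))
f=lambda a:np.array(a)/1.25
P=onz(c,f([[356,112],[442,112],[398,231],[389,215],[407,215]]),[66,66,70,70,70]);print(P.round(1))
r=(P[0]+P[1])/2;print("width",np.linalg.norm(P[0]-P[1]),"yaw from rim",np.arctan2(*(P[1]-P[0])[1::-1])+np.pi/2,
 "axis grip rear->rear wall",np.linalg.norm((r-P[2])[:2]),np.arctan2(*(r-P[2])[1::-1]))
print("tail",onz(c,f([[385,116],[411,116],[386,190],[411,190]]),20).round(1))
print("tube",onz(c,f([[418,207],[433,201],[424,238],[447,228]]),[10]*4).round(1))
E
```

```text
[[ 498.3 -173.1   66. ]
 [ 562.3 -183.2   66. ]
 [ 515.5 -268.8   70. ]
 [ 510.4 -254.7   70. ]
 [ 524.5 -256.9   70. ]]
width 64.79734136903299 yaw from rim 1.4138778430053582 axis grip rear->rear wall 91.84143045950788 1.4082993238644759
tail [[ 518.6 -179.6   20. ]
 [ 540.6 -183.1   20. ]
 [ 509.1 -243.    20. ]
 [ 531.3 -246.5   20. ]]
tube [[ 535.5 -265.1   10. ]
 [ 550.1 -261.6   10. ]
 [ 537.  -295.7   10. ]
 [ 559.8 -289.4   10. ]]
```

```bash
python3 - <<'E'
from h import *
go([518.1,-253.5],33,1.411)
E
```

```text
tcp [ 514.6 -251.9  261.1] yaw 1.412
trans [-0.001   0.0039  0.2281] twist [-0.05  0.01  0.06]
```

Emit:
{"op": "step_arm", "data": {
  "translation": [
    [-0.001, 0.004, 0.05],
    [-0.001, 0.004, 0.1],
    [-0.001, 0.004, 0.145],
    [-0.001, 0.004, 0.185],
    [-0.001, 0.004, 0.215],
    [-0.001, 0.004, 0.228],
    [-0.001, 0.004, 0.228]
  ],
  "twist": [
    [0, 0, 0],
    [0, 0, 0],
    [0, 0, 0],
    [0, 0, 0],
    [0, 0, 0],
    [0, 0, 0],
    [0, 0, 0]
  ],
  "fingers": [0.3, 0.4, 0.4, 0.4, 0.4, 0.4, 0.4]
}}

```text
time: 2.28
ee_pos: [518.6, -252.8, 33.0]
tcp_rot: [-0.001, 0.761, 0.649, -0.0]
wrist_force: [0.1, -0.1, -0.6]
width: 51.2
```

```bash
python3 - <<'E'
from h import *
go([518.1,-253.5],33,1.411); print(robot.observe()['wrist_force'],robot.observe()['width'])
E
```

```text
tcp [ 518.6 -252.8   33. ] yaw 1.413
trans [-0.0008 -0.0004 -0.    ] twist [-0.08 -0.03  0.11]
[ 0.08447551 -0.07358135 -0.56348748] 51.22110817534225
```

Emit:
{"op": "step_arm", "data": {
  "translation": [
    [0, 0, 0],
    [0, 0, 0],
    [0, 0, 0],
    [0, 0, 0],
    [0, 0, 0],
    [0, 0, 0]
  ],
  "twist": [
    [0, 0, 0],
    [0, 0, 0],
    [0, 0, 0],
    [0, 0, 0],
    [0, 0, 0],
    [0, 0, 0]
  ],
  "fingers": [0.7, 1, 1, 1, 1, 1]
}}

```text
time: 3.02
ee_pos: [520.4, -253.2, 34.6]
tcp_rot: [0.001, 0.76, 0.65, 0.0]
wrist_force: [-2.2, -0.7, 6.5]
width: 13.4
```

Emit:
{"op": "step_arm", "data": {
  "translation": [
    [0, 0, -0.005],
    [0, 0, -0.02],
    [0, 0, -0.05],
    [0, 0, -0.08],
    [0, 0, -0.1],
    [0, 0, -0.1],
    [0, 0, -0.1]
  ],
  "twist": [
    [0, 0, 0],
    [0, 0, 0],
    [0, 0, 0],
    [0, 0, 0],
    [0, 0, 0],
    [0, 0, 0],
    [0, 0, 0]
  ],
  "fingers": [1, 1, 1, 1, 1, 1, 1]
}}

```text
time: 3.9
ee_pos: [519.2, -252.1, 132.7]
tcp_rot: [-0.0, 0.76, 0.65, -0.0]
wrist_force: [0.1, -0.0, -2.4]
width: 13.1
```

```bash
python3 - <<'E'
from h import *
from fit import W
c=robot.calibration("wrist"); np.savez("pics/w2.npz",**c); o=robot.observe()
a=robot.camera("wrist")[:,:,::-1]; cv2.imwrite("pics/w2.png",a)
cv2.imwrite("pics/w2b.png",cv2.resize(a,None,fx=1.25,fy=1.25,interpolation=cv2.INTER_CUBIC))
print(o['ee_pos'],o['width'],o['wrist_force'])
b=cv2.imread("pics/top0.png")[160:250,210:320]
cv2.imwrite("pics/t2.png",cv2.resize(b,None,fx=6,fy=6,interpolation=cv2.INTER_CUBIC))
E
```

```text
[ 519.16465336 -252.06339059  132.68041407] 13.13488476783651 [ 0.09733422 -0.02110064 -2.39375146]
```

View pics/w2b.png

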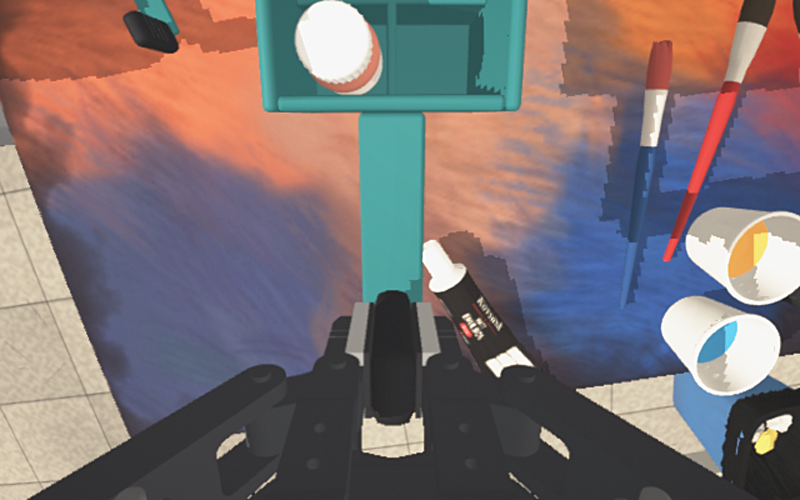

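```bash
cat > ov.py <<'E'
from h import *
from fit import W
def lines(dx=0):
    H=[[-110,-80,46],[110,-80,46],[110,80,46],[-110,80,46],[-110,-80,46]]
    t=lambda P:[[x+dx,y,z] for x,y,z in P]
    Tb=t([[-120,-60,60],[105,-60,60],[105,60,60],[-120,60,60],[-120,-60,60]])
    L=[H,Tb]
    for s in(1,-1):
        L+=[t([[-112,50*s,78],[-60,34*s,78],[63,34*s,78]]),t([[-76,47*s,145],[-42,47*s,145]])]
    L+=[t([[-32.5,-32,117],[-32.5,32,117]]),t([[63,-29,98],[63,29,98]])]
    return L
def draw(img,c,p,x0,y0,w,h,k,dx=0,col=(0,255,255)):
    a=cv2.resize(img[y0:y0+h,x0:x0+w],None,fx=k,fy=k,interpolation=cv2.INTER_CUBIC)
    for l in lines(dx):
        q=(proj(c,W(p,l))-[x0,y0]+.5)*k-.5
        cv2.polylines(a,[np.round(q*8).astype(int)],False,col,1,cv2.LINE_AA,3)
    return a
E
python3 - <<'E'
from ov import *
c=dict(np.load("pics/w2.npz")); uv=np.array([[262,110],[523,110],[360,116],[425,116]])/1.25
o=robot.observe();q=rot(o['tcp_rot'])
for z in(160,166,170):
    P=onz(c,uv[:2],z); print(z,np.linalg.norm(P[0]-P[1]),q.inv().apply(P-o['ee_pos']).round(1).tolist())
p=[592.05,192.5,1.225]
cv2.imwrite("pics/t3.png",draw(cv2.imread("pics/top0.png"),robot.calibration("top"),p,212,158,108,85,7))
cv2.imwrite("pics/s3.png",draw(cv2.imread("pics/scene0.png"),robot.calibration("scene"),p,222,132,100,95,6))
E
```

```text
160 67.99723837780675 [[75.1, -34.5, -27.7], [75.2, 33.5, -27.8]]
166 64.50931219248004 [[75.1, -32.7, -33.7], [75.2, 31.8, -33.8]]
170 62.18402806892902 [[75.1, -31.6, -37.7], [75.1, 30.6, -37.8]]
```

View pics/t3.png

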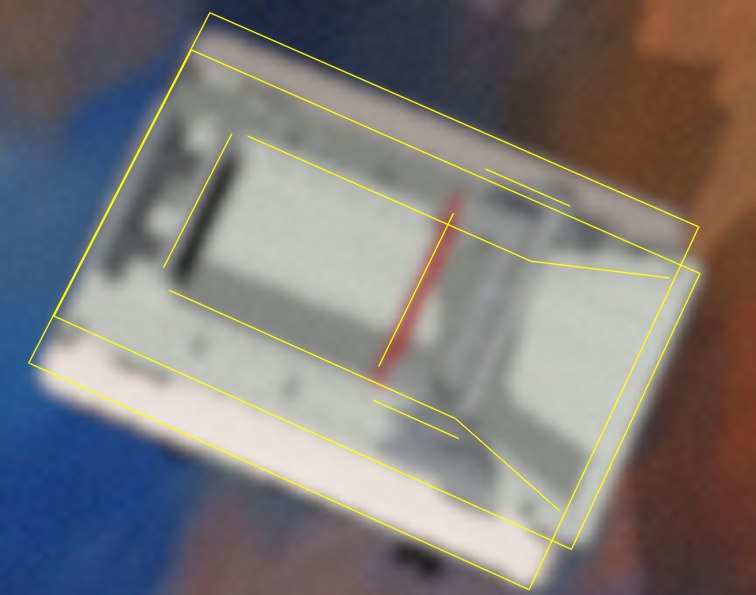

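```bash
cat > fs.py <<'E'
from ov import *
from scipy.optimize import least_squares
c=robot.calibration("top"); t=lambda a:(np.array(a,float)+.5)/7-.5+[212,158]
D=[] # (px, z, axis, value, moves with table, weight)
def add(pts,z,ax,v,m,w=1): D.append((onz(c,t(pts),z),ax,v,m,w))
add([[300,72],[500,152],[640,208]],46,1,-80,0)
add([[150,432],[400,533],[500,573]],3,1,80,0,.5)
add([[60,340],[300,440],[545,540]],60,1,60,0,.7)
add([[697,285],[650,397],[600,518]],60,0,-120,1)
add([[646,407]],60,1,0,0,2)
add([[421,285]],117,1,0,0,2); add([[421,285]],117,0,-33,1)
add([[212,205]],96,1,0,0,2); add([[221,155+20]],98,0,63,1)
add([[185,290],[400,370]],78,1,34,0)
def f(p):
    co,s=np.cos(p[2]),np.sin(p[2]); r=[]
    for P,ax,v,m,w in D:
        d=P[:,:2]-p[:2]; l=np.c_[d@[co,s],d@[-s,co]]
        r+=list(w*(l[:,ax]-v-(p[3] if m and ax==0 else 0)))
    return np.array(r)
def g(p): return np.r_[f(p)]
# housing ends for absolute x are weak: use left end of housing
add([[120,200]],46,0,110,0)
r=least_squares(g,[592,192,1.26,0],loss="soft_l1",f_scale=3); print(r.x.round(3)); print(f(r.x).round(1))
p=r.x
a=draw(cv2.imread("pics/top0.png"),c,p[:3],212,158,108,85,5,p[3])
b=draw(cv2.imread("pics/scene0.png"),robot.calibration("scene"),p[:3],226,134,95,88,6,p[3])
cv2.imwrite("pics/s4.png",b); cv2.imwrite("pics/t4.png",a)
E
python3 fs.py
```

```text
[ 5.91561e+02  1.89792e+02  1.24100e+00 -1.79000e-01]
[ 7.   5.5  4.5  1.2 -0.2 -0.8  4.5  3.7  2.2  0.9 -0.2 -1.6 -0.1 -2.4
  2.3 -2.4 -1.2 -3.  -7.3 -0. ]
```

View pics/s4.png

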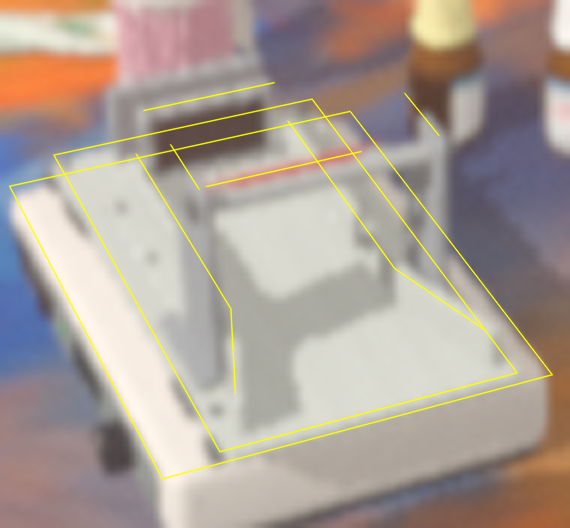

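```bash
python3 - <<'E'
from h import *
T=robot.calibration("top");S=robot.calibration("scene")
t=lambda a:(np.array(a,float)+.5)/7-.5+[212,158]
s=lambda a:(np.array(a,float)+.5)/6-.5+[226,134]
def tri(u,v):
    (e1,d1),(e2,d2)=ray(T,t([u])),ray(S,s([v])); d1=d1[0];d2=d2[0]
    k=np.linalg.lstsq(np.c_[d1,-d2],e2-e1,rcond=None)[0]; a=e1+k[0]*d1;b=e2+k[1]*d2
    print(((a+b)/2).round(1),"gap",np.linalg.norm(a-b).round(1)); return (a+b)/2
A=tri([385,375],[218,185]);B=tri([458,197],[370,150]);print(np.linalg.norm(A-B),np.arctan2(*(A-B)[1::-1])-np.pi/2)
A=onz(T,t([[385,375]]),117)[0];B=onz(T,t([[458,197]]),117)[0];print(A,B,np.linalg.norm(A-B),np.arctan2(*(A-B)[1::-1])-np.pi/2)
A=onz(S,s([[218,185]]),117)[0];B=onz(S,s([[370,150]]),117)[0];print(A,B,np.linalg.norm(A-B),np.arctan2(*(A-B)[1::-1])-np.pi/2)
for yaw in(1.241,1.262):
  n=np.array([-np.sin(yaw),np.cos(yaw)]);x=np.array([np.cos(yaw),np.sin(yaw)])
  for nm,P in(("rodT",onz(T,t([[421,286]]),117)),("rodS",onz(S,s([[294,167.5]]),117)),("backT",onz(T,t([[212,205]]),96)),("tabT",onz(T,t([[646,407]]),60)),
   ("cheeksS",(onz(S,s([[200,197]]),145)+onz(S,s([[438,140]]),145))/2)):
    print(yaw,nm,P[0].round(1),"x,y rel 592,190:",((P[0,:2]-[592,190])@x).round(1),((P[0,:2]-[592,190])@n).round(1))
E
```

```text
[550.8 167.8 117.5] gap 7.7
[617.9 150.4 113.9] gap 0.7
69.35667040158866 1.3175697888768862
[547.68997183 169.91610467 117.        ] [617.45471097 149.79229522 117.        ] 72.6091353415301 1.2899669987501472
[554.733774   166.67247294 117.        ] [614.363135   146.72086347 117.        ] 62.87867216630931 1.2479118573888468
1.241 rodT [582.3 160.1 117. ] x,y rel 592,190: -31.4 -0.5
1.241 rodS [584.2 156.8 117. ] x,y rel 592,190: -33.9 -3.4
1.241 backT [612.2 246.4  96. ] x,y rel 592,190: 59.9 -0.8
1.241 tabT [552.6  75.7  60. ] x,y rel 592,190: -120.9 0.3
1.241 cheeksS [564.2 114.2 145. ] x,y rel 592,190: -80.7 1.7
1.262 rodT [582.3 160.1 117. ] x,y rel 592,190: -31.4 0.2
1.262 rodS [584.2 156.8 117. ] x,y rel 592,190: -34.0 -2.7
1.262 backT [612.2 246.4  96. ] x,y rel 592,190: 59.9 -2.1
1.262 tabT [552.6  75.7  60. ] x,y rel 592,190: -120.8 2.8
1.262 cheeksS [564.2 114.2 145. ] x,y rel 592,190: -80.7 3.4
```

```bash
python3 - <<'E'
from h import *
go([396,234],290,1.25)
E
```

```text
tcp [ 518.8 -251.9  132.2] yaw 1.4144
trans [ 0.4609 -0.1973 -0.1571] twist [-0.11 -0.03  9.42]
```

Emit:
{"op": "step_arm", "data": {
  "translation": [
    [0.01, -0.005, -0.04],
    [0.05, -0.02, -0.08],
    [0.1, -0.04, -0.12],
    [0.15, -0.06, -0.157],
    [0.2, -0.085, -0.157],
    [0.25, -0.105, -0.157],
    [0.3, -0.13, -0.157],
    [0.35, -0.15, -0.157]
  ],
  "twist": [
    [0, 0, 0],
    [0, 0, 1],
    [0, 0, 2],
    [0, 0, 3],
    [0, 0, 4],
    [0, 0, 5],
    [0, 0, 6],
    [0, 0, 7]
  ],
  "fingers": [1, 1, 1, 1, 1, 1, 1, 1]
}}

```text
time: 4.95
ee_pos: [424.3, 118.2, 289.1]
tcp_rot: [-0.001, 0.799, 0.602, -0.001]
wrist_force: [1.3, 0.3, -1.9]
width: 13.0
```

Emit:
{"op": "step_arm", "data": {
  "translation": [
    [0.05, -0.015, 0],
    [0.09, -0.03, 0],
    [0.11, -0.04, 0],
    [0.11, -0.04, 0],
    [0.11, -0.04, 0],
    [0.11, -0.04, 0]
  ],
  "twist": [
    [0, 0, 1],
    [0, 0, 2],
    [0, 0, 2.4],
    [0, 0, 2.4],
    [0, 0, 2.4],
    [0, 0, 2.4]
  ],
  "fingers": [1, 1, 1, 1, 1, 1]
}}

```text
time: 5.7
ee_pos: [417.8, 232.5, 290.0]
tcp_rot: [0.0, 0.811, 0.585, -0.0]
wrist_force: [-0.1, -0.3, -2.7]
width: 13.1
```

```bash
python3 - <<'E'
from ov import *
o=robot.observe();c=robot.calibration("wrist"); np.savez("pics/w3.npz",**c)
a=robot.camera("wrist")[:,:,::-1]; cv2.imwrite("pics/w3.png",a)
print(o['ee_pos'],o['wrist_force'],o['width'],o['time'])
q=proj(c,W([592,190,1.25],[[-120,-80,60],[-120,80,60],[110,80,46],[110,-80,46]]));print(q)
x0,y0=np.maximum(q.min(0)-10,0).astype(int);x1,y1=np.minimum(q.max(0)+10,[640,400]).astype(int)
k=min(800/(x1-x0),600/(y1-y0));k=int(k*4)/4;print(x0,y0,k)
cv2.imwrite("pics/w3b.png",cv2.resize(a[y0:y1,x0:x1],None,fx=k,fy=k,interpolation=cv2.INTER_CUBIC))
E
```

```text
[417.76987986 232.48870696 289.98220033] [-0.05267746 -0.28455849 -2.68540118] 13.117558992060955 5.7
[[528.1859051  246.97452166]
 [397.64145291 247.88847107]
 [409.27300395  40.80173867]
 [556.47603699  44.49299156]]
387 30 2.5
```

View pics/w3b.png

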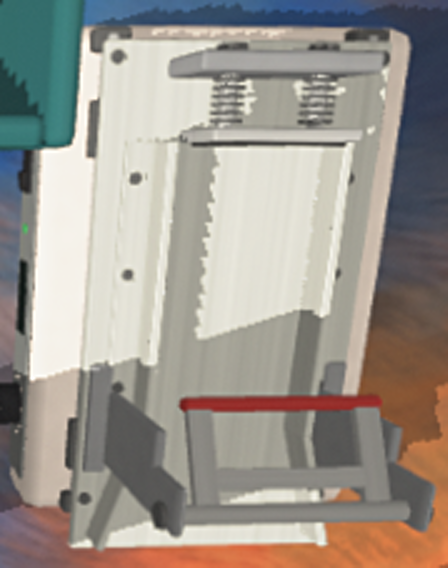

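```bash
python3 - <<'E'
from h import *
c=dict(np.load("pics/w3.npz"))
t=lambda a:(np.array(a,float)+.5)/2.5-.5+[387,30]
yaw=1.25
for nm,u,v,z in(("rod",[183,405],[379,403],117),("hinge",[150,516],[432,514],136),("mouth edge",[70,546],[325,543],60),("plate top front",[190,141],[350,142],98),("plate outer",[168,74],[386,72],98),
  ("tab left",[105,60],[70,546],60)):
    P=onz(c,t([u,v]),z); d=P[0]-P[1]; print(nm,P.round(1).tolist(),"len",np.linalg.norm(d).round(1),"yaw",(np.arctan2(d[1],d[0])-np.pi/2).round(3),"mid",P.mean(0).round(1))
E
```

```text
rod [[544.5, 170.5, 117.0], [619.1, 146.6, 117.0]] len 78.4 yaw 1.261 mid [581.8 158.5 117. ]
hinge [[517.8, 139.3, 136.0], [623.1, 104.3, 136.0]] len 111.0 yaw 1.25 mid [570.4 121.8 136. ]
mouth edge [[497.6, 94.5, 60.0], [616.4, 55.7, 60.0]] len 125.0 yaw 1.255 mid [557.   75.1  60. ]
plate top front [[574.4, 263.6, 98.0], [633.6, 244.7, 98.0]] len 62.2 yaw 1.262 mid [604.  254.1  98. ]
plate outer [[571.5, 289.5, 98.0], [651.2, 265.7, 98.0]] len 83.1 yaw 1.281 mid [611.4 277.6  98. ]
tab left [[562.7, 301.0, 60.0], [497.6, 94.5, 60.0]] len 216.5 yaw -0.305 mid [530.1 197.8  60. ]
```

```bash
cat >> h.py <<'E'
YAW=1.26; XH=np.array([np.cos(YAW),np.sin(YAW)]); N=np.array([-XH[1],XH[0]]); O=np.array([592.7,189.8])
def tote(sx,b,n=0.,yaw=YAW):  # aim: tote centre x, underside z, lateral
    go(O+(sx-122.6)*XH+(n-.4)*N,b+32.8,yaw)
    o=robot.observe(); d=o['ee_pos'][:2]-O; f=o['wrist_force'][:2]
    print("now sx %.1f n %.1f bottom %.1f"%(d@XH+122.6,d@N+.4,o['ee_pos'][2]-32.8),"F along %.1f lat %.1f z %.1f"%(f@XH,f@N,o['wrist_force'][2]),"M",o['moment'].round(2),"w %.1f t %.1f"%(o['width'],o['time']))
E
python3 -c "
from h import *
tote(-182,90)"
```

```text
tcp [417.9 232.6 290.1] yaw 1.2488
trans [-0.2897  0.1832  0.1674] twist [-0.01  0.03 -0.64]
now sx 109.8 n 179.9 bottom 257.3 F along -0.2 lat -0.2 z -2.0 M [-0.22  0.05 -0.01] w 13.0 t 5.8
```

Emit:
{"op": "step_arm", "data": {
  "translation": [
    [-0.045, 0.03, 0],
    [-0.09, 0.06, 0],
    [-0.135, 0.09, 0],
    [-0.18, 0.12, 0.02],
    [-0.225, 0.15, 0.05],
    [-0.265, 0.17, 0.09],
    [-0.29, 0.183, 0.13],
    [-0.29, 0.183, 0.167]
  ],
  "twist": [
    [0, 0, 0],
    [0, 0, 0],
    [0, 0, 0],
    [0, 0, 0],
    [0, 0, -0.3],
    [0, 0, -0.6],
    [0, 0, -0.6],
    [0, 0, -0.6]
  ],
  "fingers": [1, 1, 1, 1, 1, 1, 1, 1]
}}

```text
time: 6.75
ee_pos: [500.4, -102.6, 122.2]
tcp_rot: [0.001, 0.809, 0.587, 0.0]
wrist_force: [0.6, 0.6, -2.3]
width: 13.3
```

Emit:
{"op": "step_arm", "data": {
  "translation": [
    [0, 0, 0],
    [0, 0, 0],
    [0, 0, 0],
    [0, 0, 0]
  ],
  "twist": [
    [0, 0, 0],
    [0, 0, 0],
    [0, 0, 0],
    [0, 0, 0]
  ],
  "fingers": [1, 1, 1, 1]
}}

```text
time: 7.25
ee_pos: [501.2, -99.5, 124.8]
tcp_rot: [0.001, 0.808, 0.59, 0.001]
wrist_force: [-0.3, 0.1, -1.5]
width: 12.7
```

```bash
python3 -c "
from h import *
tote(-142,66)"
```

```text
tcp [501.2 -99.5 124.8] yaw 1.2614
trans [ 0.0388 -0.001   0.026 ] twist [0.17 0.01 0.08]
now sx -180.8 n -1.0 bottom 92.0 F along 0.0 lat 0.3 z -1.5 M [-0.28  0.13  0.02] w 12.7 t 7.2
```

Emit:
{"op": "step_arm", "data": {
  "translation": [
    [0.01, -0.001, 0.005],
    [0.02, -0.001, 0.015],
    [0.03, -0.001, 0.022],
    [0.039, -0.001, 0.026],
    [0.039, -0.001, 0.026],
    [0.039, -0.001, 0.026]
  ],
  "twist": [
    [0, 0, 0],
    [0, 0, 0],
    [0, 0, 0],
    [0, 0, 0],
    [0, 0, 0],
    [0, 0, 0]
  ],
  "fingers": [1, 1, 1, 1, 1, 1]
}}

```text
time: 8.0
ee_pos: [511.2, -62.1, 97.4]
tcp_rot: [0.0, 0.808, 0.59, -0.0]
wrist_force: [-0.0, 0.6, -2.2]
width: 13.2
```

```bash
python3 - <<'E'
from h import *
tote(-142,60)
T=robot.camera("top")[:,:,::-1];S=robot.camera("scene")[:,:,::-1]
cv2.imwrite("pics/T5.png",T);cv2.imwrite("pics/S5.png",S)
a=cv2.resize(T[158:258,212:345],None,fx=3,fy=3,interpolation=cv2.INTER_CUBIC)
b=cv2.resize(S[130:275,222:347],None,fx=4,fy=4,interpolation=cv2.INTER_CUBIC)[:580,:395]
m=np.zeros((580,800,3),np.uint8); m[:a.shape[0],:a.shape[1]]=a; m[:b.shape[0],400:400+b.shape[1]]=b
cv2.imwrite("pics/m5.png",m)
E
```

```text
tcp [511.2 -62.1  97.4] yaw 1.2609
trans [0.0001 0.001  0.0046] twist [0.02 0.02 0.05]
now sx -142.1 n 1.0 bottom 64.6 F along 0.6 lat 0.2 z -2.2 M [-0.22  0.1   0.  ] w 13.2 t 8.0
```

View pics/m5.png

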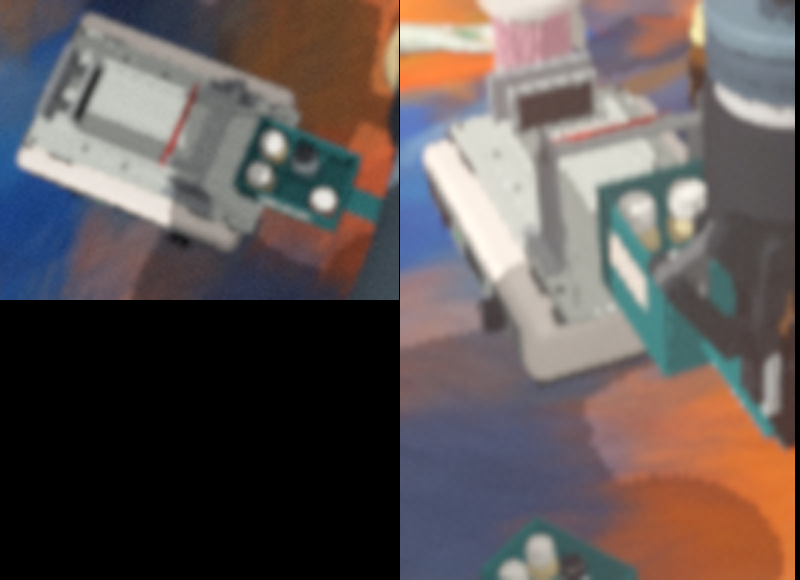

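Emit:
{"op": "step_arm", "data": {
  "translation": [
    [0, 0.002, 0.002],
    [0, 0.002, 0.0035],
    [0, 0.002, 0.0045],
    [0, 0.002, 0.0045]
  ],
  "twist": [
    [0, 0, 0],
    [0, 0, 0],
    [0, 0, 0],
    [0, 0, 0]
  ],
  "fingers": [1, 1, 1, 1]
}}

```text
time: 8.6
ee_pos: [513.5, -63.5, 93.7]
tcp_rot: [0.001, 0.808, 0.589, 0.0]
wrist_force: [-2.2, -3.1, 5.2]
width: 13.5
```

```bash
python3 -c "
from h import *
tote(-110,60,-1)"
```

```text
tcp [513.5 -63.5  93.7] yaw 1.2602
trans [ 0.0328 -0.0007  0.0008] twist [0.1  0.05 0.01]
now sx -142.8 n -1.7 bottom 60.9 F along -3.6 lat 1.1 z 5.2 M [-0.12  0.35  0.21] w 13.5 t 8.6
```

Emit:
{"op": "step_arm", "data": {
  "translation": [
    [0, 0.0, -0.001],
    [0.005, 0, -0.001],
    [0.01, 0, -0.001],
    [0.015, 0, -0.001],
    [0.02, 0, -0.001],
    [0.025, 0, -0.001],
    [0.03, 0, -0.001],
    [0.03, 0, -0.001]
  ],
  "twist": [
    [0, 0, 0],
    [0, 0, 0],
    [0, 0, 0],
    [0, 0, 0],
    [0, 0, 0],
    [0, 0, 0],
    [0, 0, 0],
    [0, 0, 0]
  ],
  "fingers": [1, 1, 1, 1, 1, 1, 1, 1]
}}

```text
time: 9.6
ee_pos: [522.5, -33.5, 94.0]
tcp_rot: [0.0, 0.808, 0.59, 0.0]
wrist_force: [-0.5, -3.1, 3.6]
width: 12.8
```

```bash
python3 -c "
from h import *
tote(-95,60,-1)"
```

```text
tcp [522.5 -33.5  94. ] yaw 1.2613
trans [ 0.0164 -0.      0.0012] twist [ 0.04 -0.03  0.07]
now sx -111.4 n -1.1 bottom 61.2 F along -3.1 lat -0.5 z 3.6 M [-0.28 -0.03 -0.09] w 12.8 t 9.6
```

Emit:
{"op": "step_arm", "data": {
  "translation": [
    [0, 0, -0.0005],
    [0.003, 0, -0.0005],
    [0.006, 0, -0.0005],
    [0.009, 0, -0.0005],
    [0.012, 0, -0.0005],
    [0.015, 0, -0.0005],
    [0.015, 0, -0.0005]
  ],
  "twist": [
    [0, 0, 0],
    [0, 0, 0],
    [0, 0, 0],
    [0, 0, 0],
    [0, 0, 0],
    [0, 0, 0],
    [0, 0, 0]
  ],
  "fingers": [1, 1, 1, 1, 1, 1, 1]
}}

```text
time: 10.48
ee_pos: [526.1, -20.2, 94.4]
tcp_rot: [0.0, 0.808, 0.589, -0.001]
wrist_force: [-2.4, -5.2, 6.5]
width: 13.3
```

```bash
python3 -c "
from h import *
tote(-90,60,-1)"
```

```text
tcp [526.1 -20.2  94.4] yaw 1.2608
trans [0.0077 0.0006 0.0016] twist [-0.03  0.11  0.05]
now sx -97.7 n -0.4 bottom 61.6 F along -5.7 lat 0.7 z 6.5 M [-0.67  0.29  0.09] w 13.3 t 10.5
```

Emit:
{"op": "step_arm", "data": {
  "translation": [
    [0, 0, -0.001],
    [0, 0, -0.0015],
    [0, 0, -0.0015]
  ],
  "twist": [
    [0, 0, 0],
    [0, 0, 0],
    [0, 0, 0]
  ],
  "fingers": [1, 1, 1]
}}

```text
time: 10.85
ee_pos: [525.9, -19.2, 95.0]
tcp_rot: [-0.001, 0.808, 0.59, -0.0]
wrist_force: [0.3, -0.8, -1.4]
width: 13.2
```

```bash
python3 -c "
from h import *
tote(-90,60,-1)"
```

```text
tcp [525.9 -19.2  95. ] yaw 1.2612
trans [0.0068 0.0011 0.0022] twist [-0.1  -0.02  0.07]
now sx -96.8 n 0.0 bottom 62.2 F along -0.7 lat -0.5 z -1.4 M [-0.3  0.1 -0. ] w 13.2 t 10.8
```

Emit:
{"op": "step_arm", "data": {
  "translation": [
    [0.002, 0, 0],
    [0.004, 0, 0],
    [0.006, 0, 0],
    [0.008, 0, 0],
    [0.01, 0, 0],
    [0.012, 0, 0],
    [0.012, 0, 0]
  ],
  "twist": [
    [0, 0, 0],
    [0, 0, 0],
    [0, 0, 0],
    [0, 0, 0],
    [0, 0, 0],
    [0, 0, 0],
    [0, 0, 0]
  ],
  "fingers": [1, 1, 1, 1, 1, 1, 1]
}}

```text
time: 11.72
ee_pos: [530.2, -8.0, 95.7]
tcp_rot: [-0.0, 0.808, 0.59, -0.0]
wrist_force: [-1.5, 0.1, -3.1]
width: 12.9
```

```bash
python3 -c "
from h import *
tote(-75,60,-1)"
```

```text
tcp [530.2  -8.   95.7] yaw 1.2612
trans [0.0098 0.0004 0.0029] twist [-0.02 -0.01  0.07]
now sx -84.8 n -0.6 bottom 62.9 F along -0.4 lat 1.4 z -3.1 M [-0.22  0.41  0.19] w 12.9 t 11.7
```

Emit:
{"op": "step_arm", "data": {
  "translation": [
    [0.002, -0.0005, 0.0005],
    [0.004, -0.0005, 0.0005],
    [0.006, -0.0005, 0.0005],
    [0.008, -0.0005, 0.0005],
    [0.01, -0.0005, 0.0005],
    [0.012, -0.0005, 0.0005],
    [0.012, -0.0005, 0.0005]
  ],
  "twist": [
    [0, 0, 0],
    [0, 0, 0],
    [0, 0, 0],
    [0, 0, 0],
    [0, 0, 0],
    [0, 0, 0],
    [0, 0, 0]
  ],
  "fingers": [1, 1, 1, 1, 1, 1, 1]
}}

```text
time: 12.6
ee_pos: [533.7, 3.6, 95.3]
tcp_rot: [-0.0, 0.808, 0.59, 0.0]
wrist_force: [-0.7, 1.6, -3.0]
width: 13.0
```

```bash
python3 -c "
from h import *
tote(-60,60,-1)"
```

```text
tcp [533.7   3.6  95.3] yaw 1.2611
trans [0.0127 0.0007 0.0025] twist [ 0.01 -0.03  0.06]
now sx -72.7 n -0.3 bottom 62.5 F along 1.4 lat 1.2 z -3.0 M [-0.17  0.29  0.08] w 13.0 t 12.6
```

```bash
cat > red.py <<'E'
from h import *
def red(img):
    b=img[175:225,255:300].astype(int); m=(b[:,:,0]-np.maximum(b[:,:,1],b[:,:,2])>50)
    if not m.any(): return None
    y,x=np.nonzero(m); return (x.mean()+255).round(2),(y.mean()+175).round(2),m.sum()
if __name__=="__main__":
    C=robot.calibration("top")
    print("T0",red(cv2.imread("pics/top0.png")[:,:,::-1]),"T5",red(cv2.imread("pics/T5.png")[:,:,::-1]),"now",red(robot.camera("top")))
    for a in(0,.1,.2,.3,.4): # predicted rod centre by gate angle
        th=np.arctan2(19,37.5)-a; P=O+(-71+42*np.cos(th))*XH; print(a,proj(C,[*P,136-42*np.sin(th)])[0].round(1))
E
python3 red.py
```

```text
T0 (np.float64(271.81), np.float64(198.7), np.int64(37)) T5 (np.float64(269.07), np.float64(204.73), np.int64(15)) now (np.float64(266.0), np.float64(206.0), np.int64(1))
0 [272.6 198.4]
0.1 [271.8 197.9]
0.2 [271.1 197.4]
0.3 [270.6 196.9]
0.4 [270.2 196.5]
```

```bash
python3 - <<'E'
from h import *
T=robot.camera("top")[:,:,::-1];S=robot.camera("scene")[:,:,::-1]
cv2.imwrite("pics/T6.png",T);cv2.imwrite("pics/S6.png",S)
for n in("top0","T5","T6"):
    h=cv2.cvtColor(cv2.imread(f"pics/{n}.png")[178:222,255:300],cv2.COLOR_BGR2HSV).astype(int)
    m=((h[:,:,0]<8)|(h[:,:,0]>172))&(h[:,:,1]>70); y,x=np.nonzero(m)
    print(n,m.sum(),(x.mean()+255).round(2),(y.mean()+178).round(2),y.min()+178,y.max()+178)
a=cv2.resize(T[165:240,235:330],None,fx=4.2,fy=4.2,interpolation=cv2.INTER_CUBIC)
b=cv2.resize(S[135:235,245:335],None,fx=4.4,fy=4.4,interpolation=cv2.INTER_CUBIC)
m=np.zeros((440,800,3),np.uint8); m[:a.shape[0],:a.shape[1]]=a; m[:,402:402+b.shape[1]]=b
cv2.imwrite("pics/m6.png",m)
E
```

```text
top0 56 271.48 199.34 187 211
T5 42 270.79 200.88 188 211
T6 54 270.09 197.43 185 210
```

View pics/m6.png

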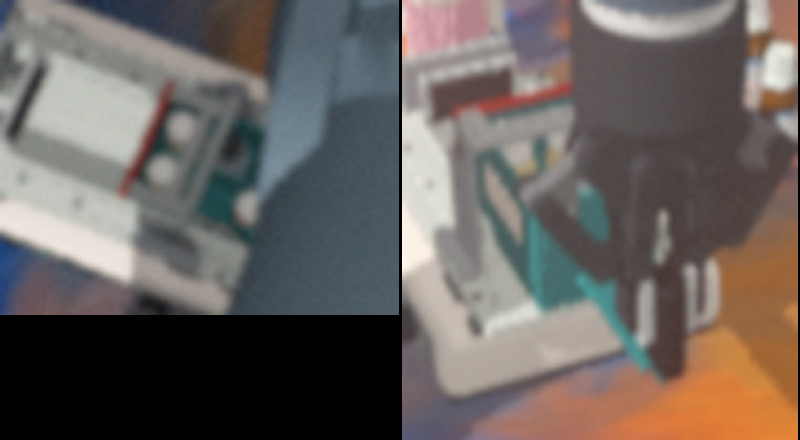

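Emit:
{"op": "step_arm", "data": {
  "translation": [
    [0.003, 0, 0],
    [0.007, 0, 0],
    [0.011, 0, 0],
    [0.015, 0, 0],
    [0.019, 0, 0],
    [0.023, 0, 0],
    [0.027, 0, 0],
    [0.03, 0, 0]
  ],
  "twist": [
    [0, 0, 0],
    [0, 0, 0],
    [0, 0, 0],
    [0, 0, 0],
    [0, 0, 0],
    [0, 0, 0],
    [0, 0, 0],
    [0, 0, 0]
  ],
  "fingers": [1, 1, 1, 1, 1, 1, 1, 1]
}}

```text
time: 13.75
ee_pos: [542.7, 32.1, 95.3]
tcp_rot: [0.0, 0.808, 0.59, -0.0]
wrist_force: [-1.6, -0.4, -2.2]
width: 13.0
```

```bash
python3 -c "
from h import *
tote(-10,61.5,-.5)"
```

```text
tcp [542.7  32.1  95.3] yaw 1.2609
trans [0.0328 0.0003 0.001 ] twist [-0.    0.01  0.05]
now sx -42.8 n -0.2 bottom 62.5 F along -0.9 lat 1.4 z -2.2 M [-0.36  0.34  0.12] w 13.0 t 13.8
```

Emit:
{"op": "step_arm", "data": {
  "translation": [
    [0.003, -0.0005, 0.0005],
    [0.007, -0.0005, 0.0005],
    [0.011, -0.0005, 0.0005],
    [0.015, -0.0005, 0.0005],
    [0.019, -0.0005, 0.0005],
    [0.023, -0.0005, 0.0005],
    [0.027, -0.0005, 0.0005],
    [0.03, -0.0005, 0.0005]
  ],
  "twist": [
    [0, 0, 0],
    [0, 0, 0],
    [0, 0, 0],
    [0, 0, 0],
    [0, 0, 0],
    [0, 0, 0],
    [0, 0, 0],
    [0, 0, 0]
  ],
  "fingers": [1, 1, 1, 1, 1, 1, 1, 1]
}}

```text
time: 14.75
ee_pos: [551.5, 60.7, 94.9]
tcp_rot: [0.0, 0.808, 0.589, -0.0]
wrist_force: [-2.3, -2.1, 1.1]
width: 13.3
```

Emit:
{"op": "step_arm", "data": {
  "translation": [
    [0.003, 0, 0],
    [0.006, 0, 0],
    [0.009, 0, 0],
    [0.012, 0, 0],
    [0.015, 0, 0],
    [0.015, 0, 0]
  ],
  "twist": [
    [0, 0, 0],
    [0, 0, 0],
    [0, 0, 0],
    [0, 0, 0],
    [0, 0, 0],
    [0, 0, 0]
  ],
  "fingers": [1, 1, 1, 1, 1, 1]
}}

```text
time: 15.5
ee_pos: [556.2, 75.4, 94.8]
tcp_rot: [-0.0, 0.808, 0.59, 0.0]
wrist_force: [-0.4, -1.0, 0.1]
width: 13.2
```

```bash
python3 -c "
from h import *
tote(15,61.5,-.5)"
```

```text
tcp [556.2  75.4  94.8] yaw 1.2611
trans [0.0125 0.0007 0.0005] twist [ 0.01 -0.05  0.06]
now sx 2.5 n 0.2 bottom 62.0 F along -1.1 lat 0.1 z 0.1 M [-0.22  0.04  0.02] w 13.2 t 15.5
```

Emit:
{"op": "step_arm", "data": {
  "translation": [
    [0.001, 0, 0],
    [0.002, 0, 0],
    [0.003, 0, 0],
    [0.004, 0, 0],
    [0.005, 0, 0],
    [0.006, 0, 0],
    [0.007, 0, 0],
    [0.007, 0, 0]
  ],
  "twist": [
    [0, 0, 0],
    [0, 0, 0],
    [0, 0, 0],
    [0, 0, 0],
    [0, 0, 0],
    [0, 0, 0],
    [0, 0, 0],
    [0, 0, 0]
  ],
  "fingers": [1, 1, 1, 1, 1, 1, 1, 1]
}}

```text
time: 16.5
ee_pos: [558.2, 81.7, 94.8]
tcp_rot: [0.0, 0.808, 0.59, 0.0]
wrist_force: [-0.3, -1.3, 1.6]
width: 13.1
```

Emit:
{"op": "step_arm", "data": {
  "translation": [
    [0.001, 0, 0],
    [0.002, 0, 0],
    [0.003, 0, 0],
    [0.003, 0, 0]
  ],
  "twist": [
    [0, 0, 0],
    [0, 0, 0],
    [0, 0, 0],
    [0, 0, 0]
  ],
  "fingers": [1, 1, 1, 1]
}}

```text
time: 17.0
ee_pos: [559.0, 84.5, 94.8]
tcp_rot: [-0.0, 0.808, 0.589, 0.0]
wrist_force: [-1.5, -1.8, 2.3]
width: 13.1
```

```bash
python3 -c "
from h import *
tote(21,61.5,-.5)"
```

```text
tcp [559.   84.5  94.8] yaw 1.2608
trans [0.0089 0.0008 0.0005] twist [ 0.01 -0.01  0.05]
now sx 12.1 n 0.3 bottom 62.0 F along -2.2 lat 0.9 z 2.3 M [-0.5   0.13 -0.02] w 13.1 t 17.0
```

Emit:
{"op": "step_arm", "data": {
  "translation": [
    [0.001, 0, 0],
    [0.002, 0, 0],
    [0.002, 0, 0]
  ],
  "twist": [
    [0, 0, 0],
    [0, 0, 0],
    [0, 0, 0]
  ],
  "fingers": [1, 1, 1]
}}

```text
time: 17.38
ee_pos: [559.6, 86.4, 94.7]
tcp_rot: [-0.0, 0.808, 0.589, 0.0]
wrist_force: [-1.0, -2.7, 2.5]
width: 12.9
```

Emit:
{"op": "step_arm", "data": {
  "translation": [
    [0.001, 0, 0],
    [0.002, 0, 0],
    [0.002, 0, 0]
  ],
  "twist": [
    [0, 0, 0],
    [0, 0, 0],
    [0, 0, 0]
  ],
  "fingers": [1, 1, 1]
}}

```text
time: 17.75
ee_pos: [560.2, 88.3, 94.8]
tcp_rot: [-0.0, 0.808, 0.589, 0.0]
wrist_force: [-1.1, -2.3, 2.4]
width: 13.3
```

```bash
python3 -c "
from h import *
tote(21,61.5,-.5)"
```

```text
tcp [560.2  88.3  94.8] yaw 1.2608
trans [0.005  0.0008 0.0005] twist [ 0.   -0.01  0.05]
now sx 16.0 n 0.3 bottom 62.0 F along -2.5 lat 0.4 z 2.4 M [-0.5   0.09 -0.02] w 13.3 t 17.8
```

Emit:
{"op": "step_arm", "data": {
  "translation": [
    [0.001, 0, 0],
    [0.001, 0, 0]
  ],
  "twist": [
    [0, 0, 0],
    [0, 0, 0]
  ],
  "fingers": [1, 1]
}}

```text
time: 18.0
ee_pos: [560.3, 88.6, 94.8]
tcp_rot: [0.0, 0.808, 0.589, -0.001]
wrist_force: [-1.5, -6.2, 3.6]
width: 13.3
```

Emit:
{"op": "step_arm", "data": {
  "translation": [
    [0.001, 0, 0],
    [0.001, 0, 0]
  ],
  "twist": [
    [0, 0, 0],
    [0, 0, 0]
  ],
  "fingers": [1, 1]
}}

```text
time: 18.25
ee_pos: [560.6, 89.3, 94.8]
tcp_rot: [0.001, 0.808, 0.589, -0.001]
wrist_force: [-2.0, -5.3, 3.4]
width: 13.5
```

Emit:
{"op": "step_arm", "data": {
  "translation": [
    [0.001, 0, 0],
    [0.001, 0, 0]
  ],
  "twist": [
    [0, 0, 0],
    [0, 0, 0]
  ],
  "fingers": [1, 1]
}}

```text
time: 18.5
ee_pos: [560.9, 90.2, 94.8]
tcp_rot: [0.001, 0.808, 0.589, -0.001]
wrist_force: [-2.7, -5.8, 3.6]
width: 13.3
```

```bash
cat >> h.py <<'E'
def rod(name):
    T=robot.camera("top")[:,:,::-1]; cv2.imwrite(f"pics/{name}.png",T)
    h=cv2.cvtColor(T[178:222,255:300],cv2.COLOR_BGR2HSV).astype(int)
    m=((h[:,:,0]<8)|(h[:,:,0]>172))&(h[:,:,1]>70); y,x=np.nonzero(m); print(name,m.sum(),(x.mean()+255).round(2),(y.mean()+178).round(2))
E
python3 -c "
from h import *
tote(21,61.5,-.5); rod('T7')"
```

```text
tcp [560.9  90.2  94.8] yaw 1.2603
trans [0.0029 0.0007 0.0005] twist [0.01 0.11 0.02]
now sx 18.1 n 0.2 bottom 62.0 F along -6.3 lat 0.8 z 3.6 M [-0.93  0.35  0.1 ] w 13.3 t 18.5
T7 0 nan nanh.py:31: RuntimeWarning: Mean of empty slice.
  m=((h[:,:,0]<8)|(h[:,:,0]>172))&(h[:,:,1]>70); y,x=np.nonzero(m); print(name,m.sum(),(x.mean()+255).round(2),(y.mean()+178).round(2))
  ret = ret.dtype.type(ret / rcount)
```

Emit:
{"op": "step_arm", "data": {
  "translation": [
    [0.001, 0, 0],
    [0.001, 0, 0],
    [0.002, 0, 0],
    [0.002, 0, 0]
  ],
  "twist": [
    [0, 0, 0],
    [0, 0, 0],
    [0, 0, 0],
    [0, 0, 0]
  ],
  "fingers": [1, 1, 1, 1]
}}

```text
time: 19.05
ee_pos: [561.4, 91.9, 94.8]
tcp_rot: [0.001, 0.808, 0.589, -0.001]
wrist_force: [-2.6, -5.9, 2.9]
width: 13.3
```

```bash
cat >> h.py <<'E'
def wrod(name):
    T=robot.camera("wrist")[:,:,::-1]; cv2.imwrite(f"pics/{name}.png",T)
    h=cv2.cvtColor(T[0:200,180:450],cv2.COLOR_BGR2HSV).astype(int)
    m=((h[:,:,0]<6)|(h[:,:,0]>174))&(h[:,:,1]>150)&(h[:,:,2]>50); y,x=np.nonzero(m)
    if m.any(): print(name,m.sum(),"cols",x.min()+180,x.max()+180,"rows",np.percentile(y,[5,50,95]))
    else: print(name,"no red")
E
python3 -c "
from h import *
tote(21,61.5,-.5); wrod('w7')
c=robot.calibration('wrist')
for a in (0,.3):
    th=np.arctan2(19,37.5)-a
    for s in(-36,36): print(a,proj(c,[*(O+(-71+42*np.cos(th))*XH+s*N),136-42*np.sin(th)])[0].round(1))
"
```

```text
tcp [561.4  91.9  94.8] yaw 1.2602
trans [0.0012 0.0007 0.0005] twist [0.01 0.13 0.01]
now sx 19.8 n 0.2 bottom 62.0 F along -6.4 lat 0.7 z 2.9 M [-1.09  0.32  0.01] w 13.3 t 19.1
w7 4771 cols 180 440 rows [81. 89. 98.]
0 [420.5 106.3]
0 [211.2 106. ]
0.3 [432.9  95.1]
0.3 [199.2  94.8]
```

Emit:
{"op": "step_arm", "data": {
  "translation": [
    [0.001, 0, 0],
    [0.0015, 0, 0],
    [0.0015, 0, 0]
  ],
  "twist": [
    [0, 0, 0],
    [0, 0, 0],
    [0, 0, 0]
  ],
  "fingers": [1, 1, 1]
}}

```text
time: 19.48
ee_pos: [561.8, 93.2, 94.8]
tcp_rot: [0.001, 0.808, 0.589, -0.001]
wrist_force: [-1.7, -7.0, 3.5]
width: 13.2
```

```bash
python3 -c "
from h import *
tote(22,61.5,-.5); wrod('w8')"
```

```text
tcp [561.8  93.2  94.8] yaw 1.2602
trans [0.0008 0.0007 0.0005] twist [0.01 0.14 0.01]
now sx 21.2 n 0.2 bottom 62.0 F along -7.2 lat -0.5 z 3.5 M [-1.11  0.35  0.05] w 13.2 t 19.5
w8 4657 cols 180 439 rows [ 86.  95. 103.]
```

Emit:
{"op": "step_arm", "data": {
  "translation": [
    [0.0005, 0, 0],
    [0.001, 0, 0],
    [0.001, 0, 0]
  ],
  "twist": [
    [0, 0, 0],
    [0, 0, 0],
    [0, 0, 0]
  ],
  "fingers": [1, 1, 1]
}}

```text
time: 19.9
ee_pos: [562.1, 94.1, 94.8]
tcp_rot: [0.001, 0.808, 0.589, -0.001]
wrist_force: [-2.7, -6.5, 4.4]
width: 13.5
```

```bash
python3 -c "
from h import *
tote(22,61.5,-.5); wrod('w9')"
```

```text
tcp [562.1  94.1  94.8] yaw 1.2601
trans [-0.0001  0.0008  0.0005] twist [0.01 0.15 0.01]
now sx 22.1 n 0.3 bottom 62.0 F along -7.0 lat 0.6 z 4.4 M [-1.16  0.39  0.12] w 13.5 t 19.9
w9 3554 cols 193 426 rows [102. 108. 116.]
```

Emit:
{"op": "step_arm", "data": {
  "translation": [
    [-0.001, 0, 0],
    [-0.002, 0, 0],
    [-0.003, 0, 0],
    [-0.0035, 0, 0],
    [-0.0035, 0, 0]
  ],
  "twist": [
    [0, 0, 0],
    [0, 0, 0],
    [0, 0, 0],
    [0, 0, 0],
    [0, 0, 0]
  ],
  "fingers": [1, 1, 1, 1, 1]
}}

```text
time: 20.58
ee_pos: [561.5, 92.0, 94.8]
tcp_rot: [0.0, 0.808, 0.589, 0.0]
wrist_force: [0.1, -0.6, 0.6]
width: 13.3
```

```bash
python3 -c "
from h import *
tote(18,61.5,-.5); wrod('w10')"
```

```text
tcp [561.5  92.   94.8] yaw 1.2609
trans [-0.002   0.0007  0.0005] twist [0.01 0.   0.05]
now sx 20.0 n 0.2 bottom 62.0 F along -0.5 lat -0.3 z 0.6 M [-0.41  0.01  0.11] w 13.3 t 20.6
w10 3599 cols 192 427 rows [ 95. 102. 109.]
```

Emit:
{"op": "step_arm", "data": {
  "translation": [
    [-0.001, 0, 0],
    [-0.0015, 0, 0],
    [-0.0015, 0, 0]
  ],
  "twist": [
    [0, 0, 0],
    [0, 0, 0],
    [0, 0, 0]
  ],
  "fingers": [1, 1, 1]
}}

```text
time: 21.0
ee_pos: [561.0, 90.7, 94.8]
tcp_rot: [-0.0, 0.808, 0.589, 0.0]
wrist_force: [0.4, 0.4, 1.3]
width: 13.8
```

Emit:
{"op": "step_arm", "data": {
  "translation": [
    [0, 0, 0],
    [0, 0, 0],
    [0, 0, 0],
    [0, 0, 0],
    [0, 0, 0]
  ],
  "twist": [
    [0, 0, 0],
    [0, 0, 0],
    [0, 0, 0],
    [0, 0, 0],
    [0, 0, 0]
  ],
  "fingers": [0.85, 0.7, 0.5, 0.4, 0.4]
}}

```text
time: 21.62
ee_pos: [560.8, 90.6, 94.7]
tcp_rot: [-0.0, 0.808, 0.589, -0.0]
wrist_force: [-0.2, -0.2, 0.7]
width: 51.0
```

```bash
python3 -c "
from h import *
tote(18,61.5,-.5); wrod('w11')"
```

```text
tcp [560.8  90.6  94.7] yaw 1.2608
trans [-0.0004  0.0009  0.0004] twist [-0.01  0.    0.04]
now sx 18.4 n 0.4 bottom 61.9 F along -0.2 lat 0.1 z 0.7 M [-0.02 -0.02 -0.  ] w 51.0 t 21.6
w11 3639 cols 192 428 rows [ 90.  97. 105.]
```

Emit:
{"op": "step_arm", "data": {
  "translation": [
    [0, 0, -0.02],
    [0, 0, -0.06],
    [-0.01, 0, -0.11],
    [-0.04, 0, -0.15],
    [-0.08, 0, -0.17],
    [-0.11, 0, -0.17],
    [-0.11, 0, -0.17],
    [-0.11, 0, -0.17]
  ],
  "twist": [
    [0, 0, 0],
    [0, 0, 0],
    [0, 0, 0],
    [0, 0, 0],
    [0, 0, 0],
    [0, 0, 0],
    [0, 0, 0],
    [0, 0, 0]
  ],
  "fingers": [0.4, 0.4, 0.4, 0.4, 0.4, 0.4, 0.4, 0.4]
}}

```text
time: 22.68
ee_pos: [527.3, -13.8, 264.6]
tcp_rot: [-0.0, 0.808, 0.589, 0.0]
wrist_force: [0.1, 0.2, -0.3]
width: 51.1
```

```bash
python3 - <<'E'
from h import *
o=robot.observe();print(o['ee_pos'],o['wrist_force'],o['time'])
T=robot.camera("top")[:,:,::-1];w=robot.camera("wrist")[:,:,::-1]
cv2.imwrite("pics/T12.png",T);cv2.imwrite("pics/w12.png",w)
a=cv2.resize(T[150:255,210:345],None,fx=2.9,fy=2.9,interpolation=cv2.INTER_CUBIC)
b=w[0:400,120:520]
m=np.zeros((400,800,3),np.uint8); m[:a.shape[0],:a.shape[1]]=a; m[:,400:]=b
cv2.imwrite("pics/m12.png",m)
E
```

```text
[527.32308992 -13.78218882 264.58629599] [ 0.14345823  0.15547141 -0.2952888 ] 22.675
```

View pics/m12.png

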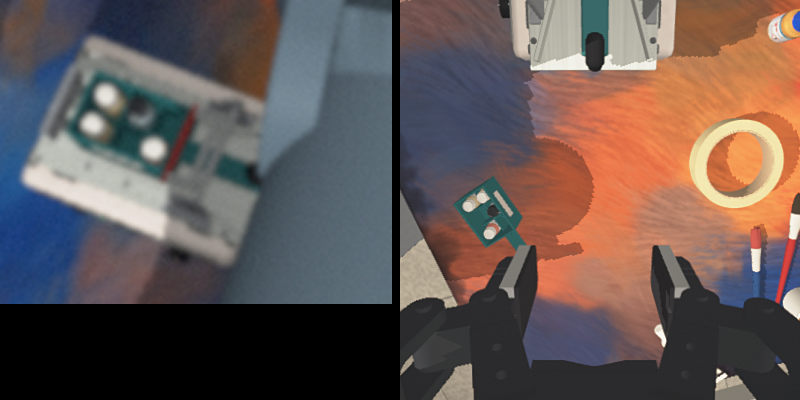

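The tote sits in the bay with the red rod right behind its rear wall (left view, 180,143). The grip is free, and the tape and bottle are where they were. I'm handing in.

```bash
python3 -c "
from rig import robot
print(robot.hand_in()); print(robot.observe()['time'])"
```

```text
the job is handed in; nothing more can be done
None
the job is handed in; nothing more can be done
```

I loaded the teal tote into the shaker and handed the job in at about 23 s of the 64 s allowed; no verdict is reported. I took the tote by its black grip, set its nose in the flared mouth and slid it in so its own top edge lifted the gate. I then crept against the backrest until the gate dropped and eased back about 4 mm. Finally I let go and moved clear.

**Checks that passed:**
- **Gate lifted by the tote:** a picture on the way in showed the red rod riding on the tote's rim.
- **Gate dropped:** in the wrist view the rod's image jumped 13 px and narrowed from over 260 px to 233 px. It kept that width after I let go, and the last picture shows it right behind the rear wall.
- **Forces:** the highest push I read along the bay was about 7 N, and the highest wrist force about 9 N. Both were read only at the end of each move.
- **Tape and bottle:** neither had visibly moved in the last picture.

**Not checked or not agreeing:**
- I did not measure the spring force on the gate. I estimate it from an approach that pressed the backrest in about 6 mm.
- My estimates of the bay's centreline differed by about 3 mm between cameras. The flared mouth and a sideways force of no more than about 1.5 N settled it.
- The tote's underside read about 62 mm while it was held, against 60 mm for the table. I take this as 1–2 mm of error in my height estimate, but did not check it after release.

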